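# Fit the amber lamp on the alarm box and hold it home

## Robot

A 6-joint arm with a two-finger parallel gripper is mounted at the origin on the work surface. World frame = base frame: x ahead of the robot, y to its left, z up, the work surface at z = 0. Lengths are in m, angles in rad, forces in N, time in s.
With the tool pointing down it reaches from about 0.3 to 1 m from the base axis. Payload 5.1 kg.
Tool frame: the origin (TCP) lies at the very end of the fingers, on their centre line; the grasp point (between the pads) lies 19 mm behind it; z points along the fingers, y is the direction in which the jaws open and shut (so a half turn about z gives the same grasp; the last joint's range is limited). The gripper opens to 95 mm and grips with 3 to 60 N. Pads are 20 mm wide; open, the fingers measure 119 mm over their backs; the gripper's body (75 mm by 180 mm) begins 59 mm behind the grasp point.
Start: joints at [-1.332, 0.124, 1.65, -0, 1.367, -0.083], TCP at [0.206, -0.617, 0.215] pointing down, gripper open.
Joint ranges: [-2.61, 2.61], [-1.02, 2.33], [0.03, 2.71], [-1.35, 4.49], [0.32, 2.68], [-2.91, 2.91]. Speed limits (rad/s): [2.57, 2.57, 3.14, 3.14, 3.14, 3.14].

## Interface

Orientations are given as a unit quaternion [x, y, z, w].
In Python, from rig import get_state, read_camera, get_calibration, close_job gives the robot as it stands.
- The arm moves only by the tool arm_command, never from a script. Its argument "plan" is a list of rows, each a list of 3 entries, a list of its own where there are three numbers: the finger opening in mm, from 0 to 95.1, then the shift along the world's x, y, z in mm, then the turn about the world's z in degrees. A call has exactly 8 rows; each row is the pose to reach, as a shift and turn from the pose measured when the call began; what a row does not reach only later rows make up. A row lasts 1/10 s, in which the tool goes at most 50 mm and 8.59 degrees, less where a joint would pass 70% of its speed; a pose out of reach is approached as far as the arm can. A call with a gripper value outside its range is refused whole. The fingers move at their own pace and stop on an object; the grip force is fixed at half the most. Time passes only in rows, so rows that repeat a pose let the fingers close, or fill a call up. It gives the time, the measured TCP pose, the force and the opening at its end, in the units of the state.
- get_state(): the state, without advancing time (a new reading comes with each control period).
- read_camera(name): name is "scene" or "top"; returns (picture, depth): 384x512x3 uint8, blue, green, red; 384x512 float32, m along the optical axis (not along the pixel's ray), 0 where there is no reading.
- get_calibration(name): a dict with "camera_matrix" (3x3 intrinsics, pixels), "k1" (the pictures are not rectified: a ray, as slopes to the right and down, at radius r is drawn at 1 + k1 r^2 times it, then the intrinsics apply), "pose" (4x4, takes a point from camera to world coordinates). Camera axes: x right, y up, looking along -z (the intrinsics and any distortion apply to the point x, -y, -z); pixel columns grow to the right and rows downward; lengths in m; the calibration is good to about 2 mm. A picture is of the moment at which its call begins. get_calibration takes no time and is no camera call.
- close_job(): hands the job in, once; it reports no verdict.
The state is a dict: "time_s": time; "joint_pos": joint angles; "dq": joint speeds; "joint_torque": joint torques, N m; "tool_pos": TCP position; "ee_rot": TCP orientation; "force": force on the tool from outside, world axes, zero at the start; "ft_torque": the same for the moment, N m; "width": finger opening in m.
Only numpy, scipy, OpenCV 4.12 (cv2) and the standard library are available. Lean on these libraries where they do the work, as an engineer would, in place of code of your own. Each camera call takes 0.05 s, during which the arm holds its last target.

## Task

Fit the amber signal lamp to the empty lamp base on the grey alarm box: set it over the white spigot, turn it by its knurled collar under light pressure until the hidden keyways drop over the pins, then push it fully home against the contact spring without forcing it. Finish while still holding it pushed fully home, because it springs up if let go and I am about to tighten the lock screw. Leave the red and green lamps, the tools and the loose parts where they are.

Things in the scene. Friction and masses are not known exactly. Their poses are not given: they have to be found in the camera images.
- amber_collar (a point): Amber signal lamp, loose, about 140 g, lens up on a thin blue mat in a row with a red and a green one (places change). Round, 64 mm tall: skirt 48 mm diameter 0-20 mm above its underside, black knurled collar 52 mm diameter at 20-40 mm (grip it here), amber lens 43 mm diameter at 40-64 mm. This point: centre of the collar, 30 mm above the underside; z up the lamp.
- amber_foot (a point): Centre of the amber lamp's underside. The skirt is hollow, open below, 20 mm deep, bore 33 mm diameter, with three keyways 10.5 mm wide, 120 degrees apart, running its full depth. They are hidden inside; their angle to the lamp's axes is unmarked and not given. If an edge of a keyway catches on a pin half-way down, a slight further turn frees it.
- seat (a point): Centre of the lamp base's seat, z up, 98 mm above the table: top of the black pedestal (48 mm diameter, 18 mm high, on a 66 mm flange) on the alarm box's cover. A white spigot, 30 mm diameter, 17 mm high, top tapered, rises from it. Home: the lamp's underside flat on the seat, collar centre 30 mm above it.
- pins (a point): Point on the spigot's axis level with the tops of its three brass pins, 10 mm above the seat. Pins: 6 mm thick, 5 mm long, 120 degrees apart; their angle to the axes is not given. A lamp not lined up rests on them, underside 10 mm above the seat. At three angles 120 degrees apart (good to about 6 degrees either way) the keyways slip over them.
- plunger (a joint): Sprung white contact block in the spigot's top: 0 m when up, grows as the lamp pushes it down, 0.0055 m with the lamp home. A lined-up lamp meets it with its underside 5.5 mm above the seat; it pushes back with 3 N there, 7 N at home, so a lamp let go springs up about 5 mm.
- alarm_box: Grey steel alarm box, fixed, lying on its back, cover up: 150 (x) by 220 (y) by 80 mm high. Origin: centre of its underside. The lamp base stands on the cover 45 mm from the middle towards +y; a blue button and a black selector, up to 18 mm above the cover, stand 70 mm from the middle towards -y.
- red_collar (a point): Red signal lamp, same outside as the amber one; a bystander on the mat. This point: centre of its collar, 30 mm above its underside. The three lamps stand in a row about 90 mm apart.
- green_collar (a point): Green signal lamp, same outside as the amber one; a bystander on the mat. This point: centre of its collar, 30 mm above its underside.
- pliers: Steel pliers with dark grips, 160 mm long, 12 mm thick, lying on the table; bystander. Origin on its underside near the pivot.
- marker: Black marker pen, 128 mm long, 15 mm thick, lying; bystander. Origin on its underside, mid-length.
- driver: Screwdriver with a blue handle, lying on the table; bystander. Origin on its underside.
- breaker: White circuit breaker with an orange toggle, 66 x 80 x 18 mm, lying on its side; bystander. Origin at the centre of its underside.
- gland1: Black plastic cable gland, 26 mm diameter, 32 mm tall, standing; bystander. Origin at the centre of its underside.
- gland2: A second black cable gland like the first; bystander. Origin at the centre of its underside.

How it is judged:
On the way, in this order (a step that is already met when the one before it is completed fails the run):
1. the amber lamp has been lifted well clear of the mat (height (world z) of amber_collar above 0.075 m), for 0.2 s.
2. it has been set upright over the spigot, its skirt down on the pins or lower (horizontal distance between amber_collar and seat below 0.0035 m and angle between amber_collar's own z axis and vertical below 0.08 rad and z of amber_collar in the frame of seat below 0.043 m), for 0.1 s.
At the end, for the whole second after the job is handed in: The amber lamp is upright (0.06 rad) on the base's axis (3 mm), its underside within 1.8 mm of the seat, still, pressed on the base with over 3 N, and the fingers still hold or press it (over 1 N); no bystander is more than 30 mm from where it started (horizontal distance between amber_collar and seat below 0.003 m and angle between amber_collar's own z axis and vertical below 0.06 rad and z of amber_collar in the frame of seat below 0.0318 m and contact force between amber and base above 3 N and contact force between the fingers and amber above 1 N and linear speed of amber below 0.02 m/s and distance of each of red_collar, green_collar, pliers, marker, driver, breaker, gland1, gland2 from where it was at the start of the episode below 0.03 m); the arm keeps its last pose, push and grip.
It fails at once if the lamp is forced: more than 100 N of contact force, side forces on the pins included, between it and its base (contact force between amber and base above 100 N).
It fails at once if a bystander (red or green lamp, tool or loose part) is moved by more than 30 mm (distance of any of red_collar, green_collar, pliers, marker, driver, breaker, gland1, gland2 from where it was at the start of the episode above 0.03 m).
It also fails if it takes over 48 s, if anything falls off the work surface, if the arm or the gripper's body presses on something with over 40 N, if the wrist force passes 120 N, or if a joint passes its speed limit or range.

## Working session

There is one attempt and no reset: what is moved stays moved. The work goes in short steps, Python scripts to look and compute and a tool call to move; the robot and the scene stay as the last step left them, time stands still between calls to the robot, and variables do not carry over. Pictures are saved under pics/ and viewed, and the job is handed in when it is done.

Besides the shell and the picture viewer there is one more tool, called after "Call:" as a command line: name --argument value ..., lists and objects as JSON in quotes. arm_command: Moves the arm, as the interface text tells. Its arguments: {"type":"object","properties":{"plan":{"type":"array"}},"required":["plan"]}

```bash
mkdir -p pics; ls; python3 - <<'E'
from rig import *
import cv2,numpy as np
s=get_state();print(s)
for n in("scene","top"):
    c=get_calibration(n);print(n,c)
    p,d=read_camera(n);cv2.imwrite(f"pics/{n}0.png",p);np.savez(f"{n}0.npz",p=p,d=d)
E
```

```text
pics
{'time_s': 0.0, 'joint_pos': array([-1.33161346e+00,  1.24533918e-01,  1.65168133e+00, -1.42726611e-05,
        1.36747682e+00, -8.26198645e-02]), 'dq': array([0.00047675, 0.00121407, 0.00040568, 0.00208392, 0.00103229,
       0.0003054 ]), 'joint_torque': array([-1.90937681e-03, -4.17604637e+01, -3.59933245e+01,  7.72706419e-02,
        4.93108621e-02, -1.67447765e-04]), 'tool_pos': array([ 0.2053837 , -0.61602133,  0.21336407]), 'ee_rot': array([ 9.87082503e-01,  1.60209336e-01, -8.90550868e-05, -1.04594498e-03]), 'force': array([-0.23040126,  0.89111173,  0.38517836]), 'ft_torque': array([-0.06204265, -0.03106892, -0.0236585 ]), 'width': 0.09500146373241646}
scene {'camera_matrix': array([[394.94406218,   0.        , 257.81072167],
       [  0.        , 394.94406218, 187.01990597],
       [  0.        ,   0.        ,   1.        ]]), 'k1': 0.030033843488302837, 'pose': array([[-0.19456943, -0.53972408,  0.81904863,  1.38875862],
       [ 0.98080042, -0.09584463,  0.16983622,  0.13175001],
       [-0.01316328,  0.83636817,  0.54801004,  0.66308631],
       [ 0.        ,  0.        ,  0.        ,  1.        ]])}
top {'camera_matrix': array([[421.80206832,   0.        , 255.82254112],
       [  0.        , 421.80206832, 194.40682429],
       [  0.        ,   0.        ,   1.        ]]), 'k1': 0.04661761174011315, 'pose': array([[-0.01430859,  0.98450634, -0.17476423,  0.3207156 ],
       [-0.99957213, -0.01854313, -0.0226211 , -0.06112749],
       [-0.02551129,  0.17436578,  0.98435042,  1.17832515],
       [ 0.        ,  0.        ,  0.        ,  1.        ]])}
```

View pics/scene0.png

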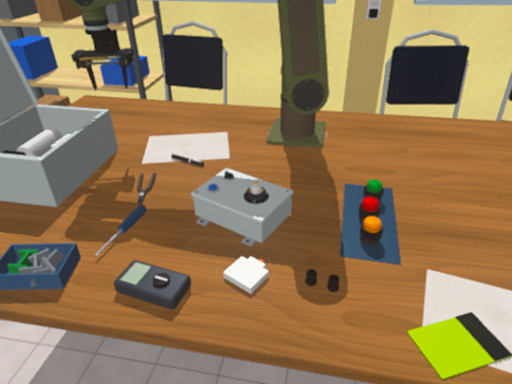

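View pics/top0.png

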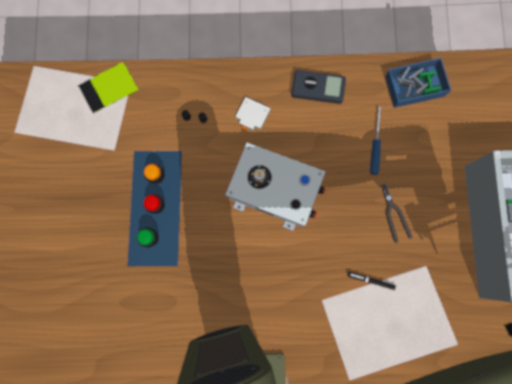

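The top view shows amber at (152,172), red (152,203) and green (147,237) on the mat. The lamp base is at (259,177) on the box, which is rotated.

```bash
cat > h.py <<'E'
from rig import *
import cv2,numpy as np
def und(n,px):
    c=get_calibration(n);K=c["camera_matrix"];
    return cv2.undistortPoints(np.float64(px).reshape(-1,1,2),K,np.array([c["k1"],0,0,0.])).reshape(-1,2),c["pose"]
def ray(n,px):
    u,P=und(n,px);d=np.c_[u[:,0],-u[:,1],-np.ones(len(u))]@P[:3,:3].T
    return P[:3,3],d
def onz(n,px,z):
    o,d=ray(n,px);return o+d*((z-o[2])/d[:,2])[:,None]
def dep(n,px,dm):
    o,d=ray(n,px);px=np.int64(px);return o+d*dm[px[:,1],px[:,0]][:,None]
def tri(pa,pb):
    o1,d1=ray("top",[pa]);o2,d2=ray("scene",[pb]);d1=d1[0];d2=d2[0]
    A=np.c_[d1,-d2];t=np.linalg.lstsq(A,o2-o1,rcond=None)[0]
    a=o1+t[0]*d1;b=o2+t[1]*d2;return (a+b)/2,np.linalg.norm(a-b)
E
python3 - <<'E'
from h import *
T=np.load("top0.npz");S=np.load("scene0.npz")
def blobs(p,lo,hi,mn=30):
    m=cv2.inRange(cv2.cvtColor(p,cv2.COLOR_BGR2HSV),lo,hi);n,l,st,c=cv2.connectedComponentsWithStats(m)
    return [(st[i,4],c[i],l==i,st[i,:4]) for i in range(1,n) if st[i,4]>mn]
rng=dict(amber=((10,190,150),(22,255,255)),green=((60,150,60),(80,255,255)),red=((0,200,100),(5,255,255)))
for k,(lo,hi) in rng.items():
  for nm,D in(("top",T),("scene",S)):
    for a,c,m,b in blobs(D["p"],lo,hi):
        ys,xs=np.nonzero(m);P=dep(nm,np.c_[xs,ys],D["d"])
        print(k,nm,a,c.round(1),b,"z55",onz(nm,[c],.055)[0].round(4),"med",np.median(P,0).round(4),"zmax",np.percentile(P[:,2],97).round(4))
for nm,D,(x,y),w in(("top",T,(260,180),60),("scene",S,(250,195),70)):
    cr=D["p"][y-w:y+w,x-w:x+w];cv2.imwrite(f"pics/{nm}_box.png",cv2.resize(cr,None,fx=5,fy=5,interpolation=cv2.INTER_CUBIC)[:600])
# lamps height by depth at mat
print(dep("top",[(137,180),(140,220),(172,190)],T["d"]).round(4))
cv2.imwrite("pics/amb.png",cv2.resize(T["p"][150:255,110:200],None,fx=5,fy=5,interpolation=cv2.INTER_CUBIC))
E
```

```text
amber top 187 [151.7 171.6] [145 164  15  16] z55 [0.5889 0.2492 0.055 ] med [0.5862 0.247  0.0634] zmax 0.0686
amber scene 230 [371.8 223.5] [363 216  18  17] z55 [0.5908 0.2491 0.055 ] med [0.5995 0.2483 0.0607] zmax 0.0658
green top 197 [429.1  81.8] [419  72  22  22] z55 [ 0.8285 -0.5211  0.055 ] med [ 0.8392 -0.5286  0.0372] zmax 0.0426
green top 234 [145.2 236.5] [137 228  17  18] z55 [0.4118 0.2614 0.055 ] med [0.4111 0.259  0.0633] zmax 0.0677
green scene 143 [373.8 185.9] [367 180  15  13] z55 [0.4178 0.2615 0.055 ] med [0.4246 0.2609 0.06  ] zmax 0.065
green scene 282 [ 20.8 260.1] [  7 249  32  25] z55 [ 0.8582 -0.5123  0.055 ] med [ 0.8427 -0.531   0.0377] zmax 0.0418
red top 180 [152.1 202.7] [145 196  15  15] z55 [0.5026 0.2457 0.055 ] med [0.5007 0.2431 0.0638] zmax 0.0694
red scene 211 [370.  203.8] [362 196  17  16] z55 [0.507  0.2478 0.055 ] med [0.5152 0.2469 0.0602] zmax 0.0659
[[0.5778 0.3052 0.0021]
 [0.4624 0.2923 0.0036]
 [0.5467 0.2044 0.0023]]
```

View pics/top_box.png

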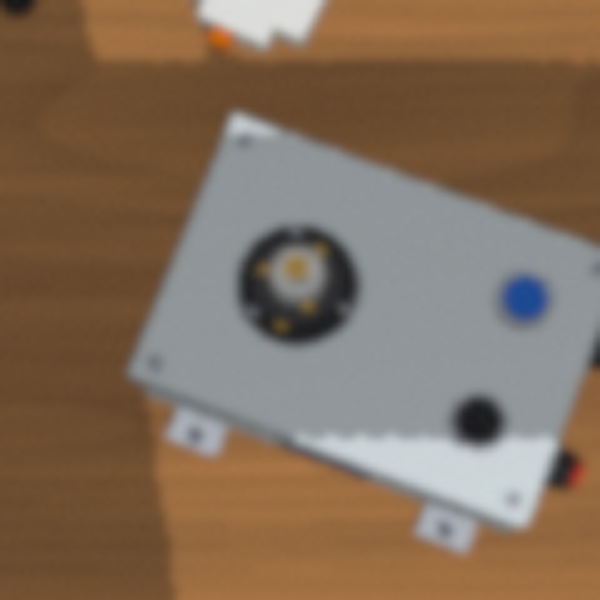

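View pics/scene_box.png

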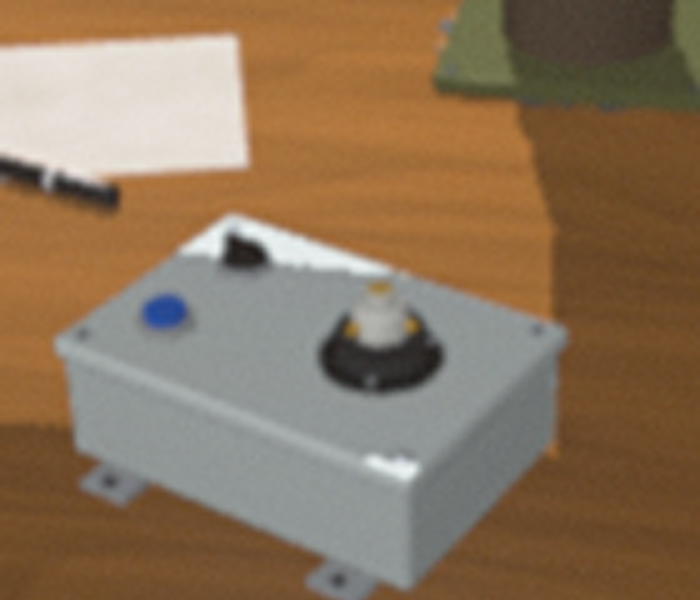

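View pics/amb.png

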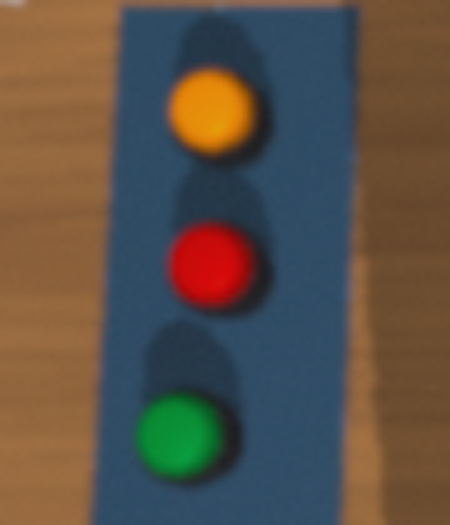

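```bash
python3 - <<'E'
from h import *
T=np.load("top0.npz");S=np.load("scene0.npz")
p=T["p"]
# screws / pins (sub-pixel guess from crop -> crop/5 + origin -0.4)
f=lambda L:(np.array(L,float)+.5)/5-.5+np.array([200,120])
pins=onz("top",f([(322,250),(262,270),(308,307)]),.105);print("pins",pins.round(4),"mean",pins.mean(0).round(4))
sp=pins-pins.mean(0);print(np.degrees(np.arctan2(sp[:,1],sp[:,0])).round(0),np.linalg.norm(sp,axis=1).round(4))
sc=onz("top",f([(297,235),(345,310),(252,310)]),.083);sd=sc-sc.mean(0);print("screws mean",sc.mean(0).round(4),np.linalg.norm(sd,axis=1).round(4))
# black base blob
hsv=cv2.cvtColor(p,cv2.COLOR_BGR2HSV)
m=((hsv[...,2]<75)*255).astype(np.uint8);w=np.zeros_like(m);w[160:195,243:278]=255;m&=w
cn=max(cv2.findContours(m,cv2.RETR_EXTERNAL,cv2.CHAIN_APPROX_NONE)[0],key=cv2.contourArea)
q=onz("top",cn.reshape(-1,2),.085)
for z in(.082,.09):
    q=onz("top",cn.reshape(-1,2),z);(c,r)=cv2.minEnclosingCircle((q[:,:2]*1000).astype(np.float32));A=np.c_[2*q[:,:2],np.ones(len(q))];s=np.linalg.lstsq(A,(q[:,:2]**2).sum(1),rcond=None)[0];print("black",z,c,r,s[:2],np.sqrt(s[2]+s[:2]@s[:2]))
# box corners of cover
cor=onz("top",f([(233,112),(130,376),(525,530)]),.08);print(cor.round(4),np.linalg.norm(cor[0]-cor[1]),np.linalg.norm(cor[1]-cor[2]))
mid=(cor[0]+cor[2])/2;u=(cor[1]-cor[2]);u/=np.linalg.norm(u);print("seat from box",(mid+.045*u).round(4), "yaw +y",np.degrees(np.arctan2(u[1],u[0])))
# scene
g=lambda L:(np.array(L,float)+.5)/5-.5+np.array([180,125])
print("scene contact top",onz("scene",g([(379,287)]),.117).round(4),"pins",onz("scene",g([(351,328),(410,326)]),.105).round(4))
# triangulate center contact block
print(tri(f([(297,268)])[0],g([(379,287)])[0]))
# depth at cover, spigot
print(dep("top",[(280,185),(290,190),(259,173),(259,174)],T["d"]).round(4))
E
```

```text
pins [[ 0.5766 -0.0588  0.105 ]
 [ 0.5666 -0.0273  0.105 ]
 [ 0.5464 -0.0509  0.105 ]] mean [ 0.5632 -0.0457  0.105 ]
[ -44.   80. -163.] [0.0188 0.0187 0.0176]
screws mean [ 0.5631 -0.0456  0.083 ] [0.0272 0.0285 0.0279]
black 0.082 (563.6557006835938, -45.1822509765625) 30.444499969482422 [ 0.56355129 -0.04530381] 0.0287294520520018
black 0.09 (561.8828735351562, -45.29861831665039) 30.222440719604492 [ 0.5617793  -0.04541927] 0.028519810216829724
[[ 0.6601 -0.0119  0.08  ]
 [ 0.5162  0.0442  0.08  ]
 [ 0.4309 -0.1616  0.08  ]] 0.15451355103439363 0.22275975928766895
seat from box [ 0.5627 -0.0452  0.08  ] yaw +y 67.50375472518287
scene contact top [[ 0.5505 -0.0482  0.117 ]] pins [[ 0.5727 -0.0584  0.105 ]
 [ 0.5657 -0.0292  0.105 ]]
(array([ 0.56267765, -0.04571447,  0.12488897]), np.float64(0.0002571010770244998))
[[ 0.5401 -0.1004  0.0789]
 [ 0.5255 -0.1263  0.0816]
 [ 0.564  -0.0458  0.1216]
 [ 0.561  -0.0458  0.1231]]
```

Amber is near (0.589, 0.249) and the seat is near (0.563, -0.0455); both agree across features. I'll travel above everything to the lamp.

Call:
arm_command --plan '[[75,[18,41,0],4],[75,[37,82,0],8],[75,[55,123,0],12],[75,[73,164,0],16],[75,[92,206,0],20],[75,[110,247,0],24],[75,[128,288,0],27],[75,[147,330,0],27]]'

```text
time_s: 0.9
tool_pos: [0.3525, -0.2843, 0.2131]
ee_rot: [0.922, 0.386, -0.0, -0.001]
force: [-0.1, 0.2, -0.1]
width: 0.0751
```

Call:
arm_command --plan '[[75,[18,41,0],0],[75,[37,82,0],0],[75,[55,123,0],0],[75,[73,164,0],0],[75,[92,206,0],0],[75,[110,247,0],0],[75,[128,288,0],0],[75,[147,330,0],0]]'

```text
time_s: 1.7
tool_pos: [0.4996, 0.0477, 0.2127]
ee_rot: [0.922, 0.386, -0.0, -0.001]
force: [0.5, -1.6, 0.0]
width: 0.0752
```

Call:
arm_command --plan '[[75,[18,41,0],0],[75,[37,82,0],0],[75,[55,123,0],0],[75,[73,164,0],0],[75,[89,201,-20],0],[75,[89,201,-60],0],[75,[89,201,-100],0],[75,[89,201,-100],0]]'

```text
time_s: 2.5
tool_pos: [0.5835, 0.2474, 0.1047]
ee_rot: [0.922, 0.387, -0.008, -0.002]
force: [-0.9, -0.8, -0.1]
width: 0.0752
```

```bash
python3 - <<'E'
from h import *
print(get_state()["tool_pos"])
for n in("scene","top"):
    p,d=read_camera(n)
    cr=p[170:270,310:430] if n=="scene" else p[120:260,90:220]
    cv2.imwrite(f"pics/{n}1.png",cv2.resize(cr,None,fx=4,fy=4,interpolation=cv2.INTER_CUBIC))
E
```

```text
[0.58347987 0.24738211 0.10469229]
```

View pics/scene1.png

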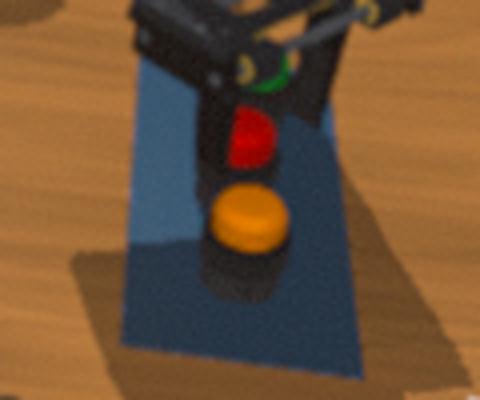

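View pics/top1.png

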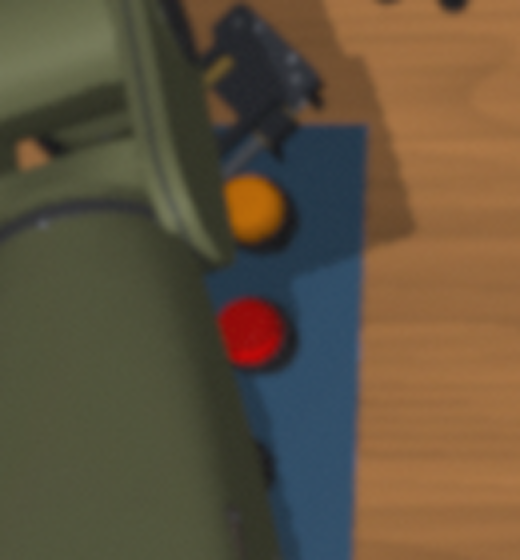

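```bash
cat >> h.py <<'E'
def proj(n,X):
    c=get_calibration(n);P=np.linalg.inv(c["pose"]);q=(P[:3,:3]@np.asarray(X,float)+P[:3,3])*[1,-1,-1]
    return cv2.projectPoints(q.reshape(1,1,3),np.zeros(3),np.zeros(3),c["camera_matrix"],np.array([c["k1"],0,0,0.]))[0].ravel()
E
python3 - <<'E'
from h import *
s=get_state();print(s["time_s"],s["tool_pos"],s["ee_rot"],s["joint_pos"].round(3),s["dq"].round(3))
print((proj("scene",s["tool_pos"])-[310,170])*4,(proj("top",s["tool_pos"])-[90,120])*4)
E
```

```text
2.6 [0.58792986 0.24841306 0.11207152] [ 0.92233956  0.3863752  -0.00164241 -0.00111113] [0.315 0.182 1.763 0.002 1.199 1.091] [-0.004 -0.041 -0.055  0.    -0.006  0.001]
[259.81652569 135.29617716] [224.41374648 188.04839228]
```

Call:
arm_command --plan '[[75,[1,1,-25],0],[75,[1,1,-50],0],[75,[1,1,-75],0],[75,[1,1,-90],0],[75,[1,1,-98],0],[75,[1,1,-98],0],[60,[1,1,-98],0],[48,[1,1,-98],0]]'

```text
time_s: 3.4
tool_pos: [0.5902, 0.2498, 0.0159]
ee_rot: [0.922, 0.386, -0.0, -0.001]
force: [0.4, -0.5, 0.5]
width: 0.0642
```

Call:
arm_command --plan '[[45,[0,0,0],0],[45,[0,0,0],0],[45,[0,0,0],0],[45,[0,0,0],0],[75,[0,0,0],0],[75,[0,0,0],0],[75,[0,0,0],0],[75,[0,0,0],0]]'

```text
time_s: 4.2
tool_pos: [0.5898, 0.2496, 0.0153]
ee_rot: [0.922, 0.386, -0.001, -0.001]
force: [0.1, 0.2, -0.5]
width: 0.0737
```

Call:
arm_command --plan '[[75,[0,0,0],8.5],[75,[0,0,0],17],[75,[0,0,0],25.5],[75,[0,0,0],34],[75,[0,0,0],42.5],[75,[0,0,0],51],[75,[0,0,0],59.5],[75,[0,0,0],68]]'

```text
time_s: 5.0
tool_pos: [0.5896, 0.2495, 0.015]
ee_rot: [0.546, 0.838, -0.001, -0.001]
force: [-0.2, 0.7, 0.2]
width: 0.0745
```

Call:
arm_command --plan '[[75,[0,0,-1],8],[75,[0,0,-1],16],[75,[0,0,-1],22],[45,[0,0,-1],22],[40,[0,0,-1],22],[40,[0,0,-1],22],[40,[0,0,-1],22],[40,[0,0,-1],22]]'

```text
time_s: 5.8
tool_pos: [0.5896, 0.2495, 0.0139]
ee_rot: [0.376, 0.926, -0.001, -0.0]
force: [-0.4, -0.7, -0.2]
width: 0.0515
```

Call:
arm_command --plan '[[40,[0,0,0],0],[40,[0,0,15],0],[40,[0,0,45],0],[40,[0,0,80],0],[40,[0,0,115],0],[40,[0,0,145],0],[40,[0,0,165],0],[40,[0,0,165],0]]'

```text
time_s: 6.6
tool_pos: [0.5918, 0.2503, 0.1844]
ee_rot: [0.376, 0.926, 0.001, 0.003]
force: [0.3, -0.5, -0.4]
width: 0.0516
```

Call:
arm_command --plan '[[40,[-3,-30,0],0],[40,[-6,-70,0],0],[40,[-10,-115,0],0],[40,[-14,-160,0],0],[40,[-18,-205,0],0],[40,[-22,-245,0],0],[40,[-26,-280,0],0],[40,[-27,-295,0],0]]'

```text
time_s: 7.4
tool_pos: [0.5634, -0.0472, 0.1829]
ee_rot: [0.378, 0.926, 0.001, 0.002]
force: [0.3, 0.4, -1.6]
width: 0.0518
```

```bash
python3 - <<'E'
from h import *
for n in("scene","top"):
    p,d=read_camera(n);s=get_state()
    np.savez(f"{n}2.npz",p=p,d=d)
    print(n,s["tool_pos"].round(4),proj(n,s["tool_pos"]+[0,0,.019]))
    cr=p[90:250,170:340] if n=="scene" else p[100:240,180:340]
    cv2.imwrite(f"pics/{n}2.png",cv2.resize(cr,None,fx=3.5,fy=3.5,interpolation=cv2.INTER_CUBIC))
print(s["force"])
E
```

```text
scene [ 0.5637 -0.048   0.1831] [253.82398718 155.2908731 ]
top [ 0.5641 -0.0461  0.1833] [258.5025739  165.35364268]
[ 0.02118755  0.87942054 -1.43805289]
```

View pics/scene2.png

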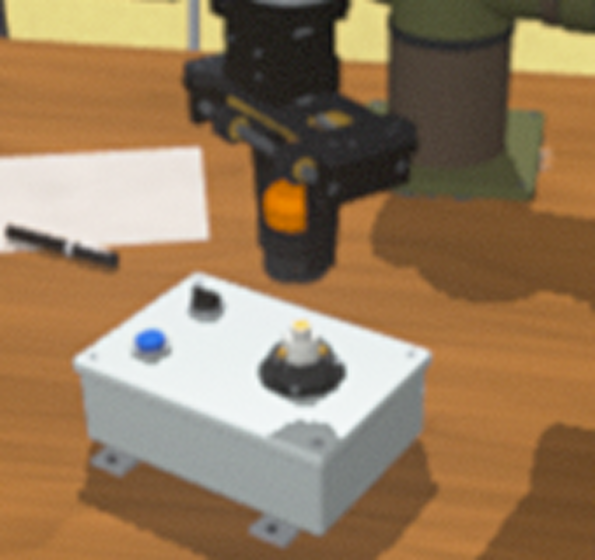

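View pics/top2.png

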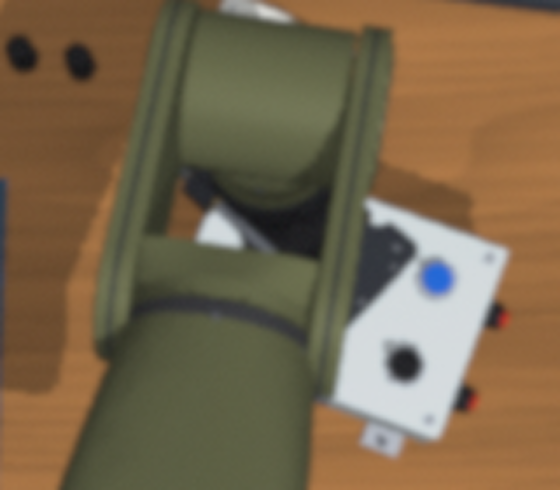

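```bash
python3 - <<'E'
from h import *
p=np.load("scene2.npz")["p"]
g=cv2.cvtColor(p,cv2.COLOR_BGR2GRAY)
for r in range(158,170): print(r,g[r,238:274])
for r in range(180,206,2): print(r,g[r,238:274])
print("proj seat spigot",proj("scene",[.563,-.0455,.110]),proj("scene",[.563,-.0455,.098]), "lamp foot",proj("scene",[.5637,-.048,.1831-.011]), "+1mm y",proj("scene",[.563,-.0355,.110]),"+10x",proj("scene",[.573,-.0455,.110]))
E
```

```text
158 [128 129 130 127 125  96  64  54  48  49  49  47  46  42  42  43  40  44
  42  43  38  39  40  38  37  33  33  50  91 117 125 125 125 124 126 127]
159 [126 129 127 128 125 103  66  49  47  48  51  48  49  50  45  46  48  48
  41  41  41  36  40  43  38  37  36  50  92 123 131 131 129 129 130 129]
160 [128 126 128 126 129 111  90  58  52  52  47  46  46  48  49  47  48  50
  46  42  43  41  40  35  36  37  36  56 103 129 135 132 133 134 134 133]
161 [128 130 128 130 132 128 105  74  51  50  51  48  52  49  48  49  46  46
  44  43  38  39  37  38  39  35  38  62 112 134 133 134 134 133 131 132]
162 [132 134 130 133 133 134 121  82  55  51  50  45  46  49  47  46  46  47
  41  38  40  42  38  43  40  37  36  63 117 131 135 131 131 132 132 131]
163 [134 132 132 135 135 133 120  87  57  55  54  50  46  51  50  47  46  45
  50  44  44  41  38  35  38  38  37  64 116 132 133 131 132 133 130 132]
164 [134 134 133 132 133 136 118  85  59  55  58  56  57  55  51  52  50  50
  49  46  43  37  42  39  38  40  39  67 111 132 134 133 130 132 129 133]
165 [136 135 132 133 131 134 117  86  60  5
[... 2153 characters left out ...]
 59  59  57  56  55  55  48  49  51  62 111 187 235 242 241 240 240]
200 [241 242 242 241 243 242 224 158  99  66  52  51  48  51  63  83  89  73
  59  58  53  50  49  50  41  47  49  79 141 223 244 244 242 240 240 240]
202 [241 242 241 243 241 243 244 245 235 213 177 134  93  67  63  79  84  64
  52  53  61  63  67  75  90 134 185 218 238 243 244 242 242 240 242 242]
204 [242 241 242 242 242 241 242 242 243 244 246 244 234 218 185 157 143 132
 129 134 142 147 169 204 225 239 244 244 244 243 242 241 243 242 242 242]
proj seat spigot [255.50292326 186.98606811] [255.57924861 190.88726978] lamp foot [254.04270036 166.00793327] +1mm y [259.34252351 187.36159994] +10x [254.71663352 189.1145393 ]
```

```bash
python3 - <<'E'
from h import *
p=np.load("scene2.npz")["p"]
g=cv2.cvtColor(p,cv2.COLOR_BGR2GRAY)
print(g[164:176,251:258].T); print(g[196:210,253:260].T)
s=np.array([.9794,.2021])  # horizontal dir to cam
def front(c,r,z):
    a=np.linspace(0,2*np.pi,180);return max((proj("scene",[c[0]+r*np.cos(t),c[1]+r*np.sin(t),z]) for t in a),key=lambda q:q[1])
print(front((.5638,-.047),.024,.1831-.011),front((.563,-.0455),.033,.08),front((.563,-.0455),.033,.084),front((.573,-.0455),.033,.08))
s=get_state();print(s["tool_pos"],s["ee_rot"])
E
```

```text
[[ 55  55  56  58  57  59  76 105 123 126 129 141]
 [ 51  57  56  53  55  53  73 104 122 129 127 131]
 [ 52  55  55  58  53  56  75 106 122 125 128 130]
 [ 50  55  54  57  50  55  74 105 121 128 125 127]
 [ 50  55  58  60  55  57  68 102 120 126 129 124]
 [ 49  53  56  55  51  55  69 102 121 126 129 126]
 [ 46  48  49  49  49  53  72 102 122 126 129 130]]
[[ 59  59  62  66  83  91  79 104 157 220 242 245 245 243]
 [ 57  59  61  66  89  97  84  99 143 190 231 245 243 233]
 [ 56  59  55  62  73  73  64  92 132 171 225 244 244 223]
 [ 55  56  60  62  59  50  52  87 129 167 221 243 244 227]
 [ 55  58  59  59  58  46  53  96 134 169 223 243 246 240]
 [ 56  57  59  57  53  46  61 104 142 168 222 244 246 244]
 [ 58  59  57  56  50  44  63 113 147 174 225 243 245 234]]
[254.15851677 171.06442739] [255.36790263 204.06816735] [255.34167174 202.77915317] [254.57154756 206.36235069]
[ 0.56405859 -0.04607896  0.18331767] [0.37787613 0.92585314 0.0012022  0.00203378]
```

Call:
arm_command --plan '[[40,[-1,1,-10],0],[40,[-1,1,-22],0],[40,[-1,1,-34],0],[40,[-1,1,-44],0],[40,[-1,1,-50],0],[40,[-1,1,-54],0],[40,[-1,1,-57],0],[40,[-1,1,-57],0]]'

```text
time_s: 8.3
tool_pos: [0.563, -0.0451, 0.1261]
ee_rot: [0.378, 0.926, 0.001, 0.002]
force: [-0.2, 0.3, -1.2]
width: 0.0515
```

```bash
python3 - <<'E'
from h import *
s=get_state();print(s["tool_pos"],s["force"],s["ft_torque"],s["ee_rot"],s["width"])
p,d=read_camera("scene")
s=get_state();print(s["tool_pos"],s["force"])
cv2.imwrite("pics/s3.png",cv2.resize(p[100:230,190:320],None,fx=4.5,fy=4.5,interpolation=cv2.INTER_CUBIC))
E
```

```text
[ 0.56303786 -0.04506639  0.12613488] [-0.17646539  0.29717554 -1.15963646] [ 0.08259121 -0.15259803  0.00152115] [0.37787731 0.92585292 0.00118997 0.00192227] 0.051472486701165804
[ 0.56321818 -0.04511824  0.12651486] [ 0.34347529  0.05259296 -2.06893886]
```

View pics/s3.png

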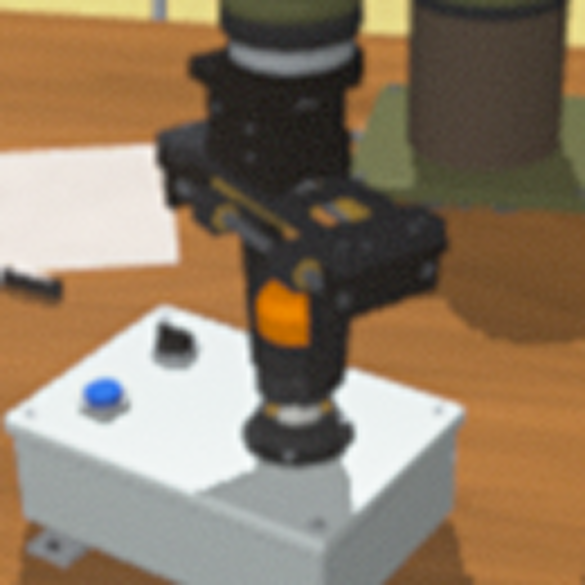

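The skirt sits centred over the spigot at crop (297,400), with the white spigot and pins just visible below it. I'll go gently down onto the pins.

Call:
arm_command --plan '[[40,[0,0,-1],0],[40,[0,0,-2],0],[40,[0,0,-3],0],[40,[0,0,-4],0],[40,[0,0,-5],0],[40,[0,0,-6],0],[40,[0,0,-7],0],[40,[0,0,-7],0]]'

```text
time_s: 9.15
tool_pos: [0.5633, -0.0451, 0.1198]
ee_rot: [0.378, 0.926, 0.001, 0.002]
force: [-0.2, 0.3, 0.8]
width: 0.0514
```

Call:
arm_command --plan '[[40,[0,0,-0.5],0],[40,[0,0,-1],0],[40,[0,0,-1],0],[40,[0,0,-1.5],0],[40,[0,0,-1.5],0],[40,[0,0,-2],0],[40,[0,0,-2],0],[40,[0,0,-2],0]]'

```text
time_s: 9.95
tool_pos: [0.5637, -0.0453, 0.1194]
ee_rot: [0.378, 0.926, 0.001, 0.003]
force: [-3.6, 0.3, 9.0]
width: 0.0516
```

Resting on the pins with about 10 N. Next is the turning search.

Call:
arm_command --plan '[[40,[-0.5,0,-1.5],-2],[40,[-0.5,0,-1.5],-4],[40,[-0.5,0,-1.5],-6],[40,[-0.5,0,-1.5],-8],[40,[-0.5,0,-1.5],-10],[40,[-0.5,0,-1.5],-12],[40,[-0.5,0,-1.5],-12],[40,[-0.5,0,-1.5],-12]]'

```text
time_s: 10.75
tool_pos: [0.563, -0.0452, 0.1173]
ee_rot: [0.472, 0.881, 0.001, 0.003]
force: [-0.0, 0.4, -1.4]
width: 0.0518
```

Dropped 2 mm with no contact force, so it looks keyed. I'll push down in small steps.

Call:
arm_command --plan '[[40,[0,0,-0.7],0],[40,[0,0,-1.4],0],[40,[0,0,-2],0],[40,[0,0,-2.5],0],[40,[0,0,-3],0],[40,[0,0,-3.5],0],[40,[0,0,-4],0],[40,[0,0,-4],0]]'

```text
time_s: 11.55
tool_pos: [0.5629, -0.0453, 0.1134]
ee_rot: [0.472, 0.881, 0.001, 0.002]
force: [-3.6, -0.4, 2.7]
width: 0.0514
```

Call:
arm_command --plan '[[40,[-0.3,0,-0.7],0],[40,[-0.3,0,-1.4],0],[40,[-0.3,0,-2],0],[40,[-0.3,0,-2.6],0],[40,[-0.3,0,-3.2],0],[40,[-0.3,0,-3.8],0],[40,[-0.3,0,-4.4],0],[40,[-0.3,0,-4.4],0]]'

```text
time_s: 12.35
tool_pos: [0.5629, -0.0453, 0.11]
ee_rot: [0.472, 0.881, 0.001, 0.003]
force: [-5.2, 0.3, 7.4]
width: 0.052
```

Call:
arm_command --plan '[[40,[-0.3,0,-1],0],[40,[-0.3,0,-1.5],0],[40,[-0.3,0,-2],0],[40,[-0.3,0,-2.5],0],[40,[-0.3,0,-3],0],[40,[-0.3,0,-3],0],[40,[-0.3,0,-3],0],[40,[-0.3,0,-3],0]]'

```text
time_s: 13.15
tool_pos: [0.563, -0.0453, 0.1099]
ee_rot: [0.472, 0.881, 0.001, 0.003]
force: [-8.6, 0.5, 17.8]
width: 0.0516
```

```bash
python3 - <<'E'
from h import *
s=get_state();print(s["tool_pos"],s["force"],s["ft_torque"],s["ee_rot"],s["width"])
p,d=read_camera("scene");np.savez("scene4.npz",p=p,d=d)
s=get_state();print(s["tool_pos"],s["force"])
cv2.imwrite("pics/s4.png",cv2.resize(p[100:230,190:320],None,fx=4.5,fy=4.5,interpolation=cv2.INTER_CUBIC))
E
```

```text
[ 0.56302475 -0.04534867  0.10985626] [-8.60093432  0.5499552  17.79296337] [ 0.06973031  1.73851006 -0.09656584] [4.72184919e-01 8.81494348e-01 7.79373291e-04 2.91701228e-03] 0.05162447600997791
[ 0.56304012 -0.04534347  0.10987686] [-8.78427443  1.37697851 16.7830457 ]
```

View pics/s4.png

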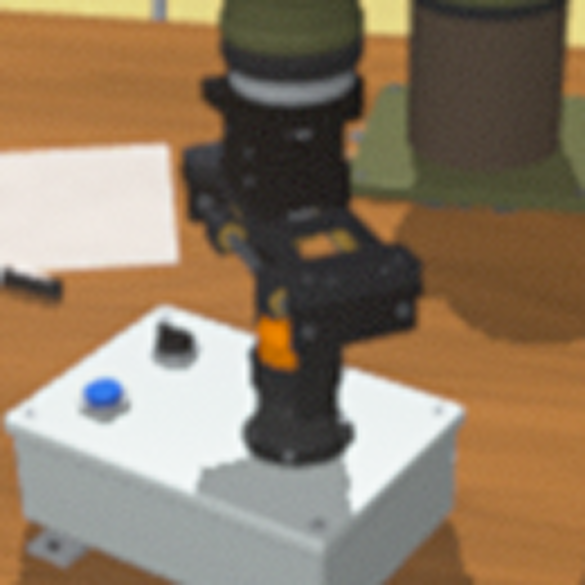

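Hard stop at z = 0.1099, 9.7 mm below the pin rest, and the picture shows no white gap under the skirt. I'll do a tiny wiggle to rule out a caught edge and relieve the side load.

Call:
arm_command --plan '[[40,[-0.8,0,-3],1],[40,[-0.8,0,-3],2],[40,[-0.8,0,-3],1],[40,[-0.8,0,-3],0],[40,[-0.8,0,-3],-1],[40,[-0.8,0,-3],0],[40,[-0.8,0,-3],0],[40,[-0.8,0,-3],0]]'

```text
time_s: 14.0
tool_pos: [0.5636, -0.0455, 0.1099]
ee_rot: [0.472, 0.881, 0.001, 0.004]
force: [-6.9, 1.1, 14.3]
width: 0.0516
```

```bash
python3 - <<'E'
from h import *
s=get_state();print(s["tool_pos"],s["force"],s["ee_rot"],s["width"])
p=np.load("scene4.npz")["p"];g=cv2.cvtColor(p,cv2.COLOR_BGR2GRAY)
m=cv2.inRange(cv2.cvtColor(p,cv2.COLOR_BGR2HSV),(8,190,130),(22,255,255));m[:165]=0;m[190:]=0
ys,xs=np.nonzero(m[:,235:270]);print("lens rows",ys.min(),ys.max())
# lens/collar boundary front: lens r21.5 at 40mm above seat
for h in(0,2,5,10): 
    q=[proj("scene",[.563+.0215*np.cos(t),-.0455+.0215*np.sin(t),.138+h/1e3]) for t in np.linspace(0,6.28,90)];print(h,max(q,key=lambda v:v[1]))
E
```

```text
[ 0.56358597 -0.04547562  0.10988834] [-6.93019366  1.09550105 14.25877935] [0.47234435 0.88140279 0.00133293 0.00426229] 0.05158688357667013
lens rows 170 181
0 [254.79949569 182.27596879]
2 [254.78544456 181.59315178]
5 [254.76430743 180.56603779]
10 [254.72891676 178.84643185]
```

The height didn't change with the wiggle, and the lens rim row (181–182) matches the home height. Handing in.

```bash
python3 -c "
from rig import *
print(close_job());s=get_state();print(s['tool_pos'],s['force'],s['width'])"
```

```text
the job is handed in; nothing more can be done
None
the job is handed in; nothing more can be done
```

The amber lamp is on the base, and the gripper is still holding it pushed fully home. I handed the job in at 14 s of the 48 s allowed, and no verdict was reported.

- **What I did:** I centred the lamp with two squeezes at right angles, gripped it by the collar and set it on the pins. About 12° of turning under light pressure dropped it over them. I then pushed it down in small steps against the spring.
- **Height:** It stopped solidly 9.7 mm below where it rested on the pins, against the expected 10 mm. That puts the underside about 0.5 mm above the seat by calculation. A ±2° wiggle did not change the height, so no keyway edge was caught, and the lens rim in the last picture matched the home height to within about 2 mm.
- **Position and force:** The tool was within about 1 mm of the measured base axis, pressing down with about 14 N. The jaws were closed on the collar at 51.6 mm.
- **What was not perfect:**
  - A side force of about 7 N remained at the end.
  - The tool was tilted by about 0.009 rad.
  - The overhead camera could not see the lamp once the arm was above it, so I checked the fit with the other camera and the forces.
  - I saw no contact with the other parts, but I did not re-measure where they are.

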